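Chisels back in the rack by width

ROBOT

A 6-joint arm with a two-finger parallel gripper is mounted at the origin on a cart in front of the work surface, level with it; the furniture and walls round the work are solid. World frame = base frame: x ahead of the robot, y to its left, z up, the work surface at z = 0. Lengths are in m, angles in rad, forces in N, time in s.
With the tool pointing down it reaches from about 0.325 to 0.9 m from the base axis. Payload 6.1 kg.
Tool frame: the origin (TCP) lies on the centre line of the jaws, within the pads' length; the fingertips stand 19 mm ahead of it and the grasp point (between the pads) is the TCP; z points along the fingers, y is the line along which they close (so a half turn about z gives the same grasp; the last joint's range is limited). The gripper opens to 87 mm and grips with 3 to 60 N. Pads are 19 mm wide; open, the fingers measure 117 mm over their backs; the gripper's body (75 mm by 190 mm) begins 51 mm behind the grasp point.
Start: joints at [1.095, 0.22, 1.526, -0, 1.395, -0.126], TCP at [0.214, 0.587, 0.242] pointing down, gripper open.
Joint ranges: [-2.98, 2.98], [-0.91, 2.08], [0.09, 2.57], [-1.24, 4.39], [0.2, 2.65], [-2.68, 2.68]. Speed limits (rad/s): [2.57, 2.57, 3.01, 3.14, 3.14, 3.14].

INTERFACE

Orientations are given as a unit quaternion [w, x, y, z].
In Python, from rig import sensors, snapshot, get_calibration, r gives the robot as it stands. The module is installed in compiled form; this text tells all that it offers.
- The arm moves only by the tool jog_arm, never from a script. Its argument "moves" is a list of rows, each a list of 3 entries, a list of its own where there are three numbers: the shift along the tool's x, y, z in shares of 0.8 m (1.0 is 0.8 m), then the turn, a rotation vector about the tool's x, y, z in a scale on which 1.0 is 90 degrees, then the closure, from -1 (fully open) to 1 (shut). A call has 1 to 10 rows; each row is the pose to reach, as a shift and turn from the pose commanded when the call began, along the tool's axes at that moment; what a row does not reach only later rows make up. A row lasts 1/12 s, in which the tool goes at most 41.7 mm and 7.16 degrees, less where a joint would pass 70% of its speed; a pose out of reach is approached as far as the arm can. A call with a gripper value outside its range is refused whole. The fingers move at their own pace and stop on an object; the grip force is fixed at half the most. Time passes only in rows, so rows that repeat a pose let the fingers close. It gives the time, the measured TCP pose, the force, the opening and the grip force at its end, in the units of the state.
- sensors.read_state(): the state, without advancing time (a new reading comes with each control period).
- snapshot(name): name is "scene" or "side" or "wrist"; returns (picture, depth): 420x560x3 uint8, blue, green, red; 420x560 float32, m along the optical axis (not along the pixel's ray), 0 where there is no reading.
- get_calibration(name): a dict with "intrinsics" (3x3 intrinsics, pixels), "k1" (the pictures are not rectified: a ray, as slopes to the right and down, at radius r is drawn at 1 + k1 r^2 times it, then the intrinsics apply), "position" and "rotation" of the camera in the world. Camera axes: x right, y down, z forward; pixel columns grow to the right and rows downward; lengths in m; the calibration is good to about 2 mm. A picture is of the moment at which its call begins: read the wrist's pose just before it. get_calibration takes no time and is no camera call; for the wrist camera it gives the pose at the moment of the call.
- r.finish_job(): hands the job in; it is judged then, once.
The state is a dict: "time_s": time; "joint_positions": joint angles; "qd": joint speeds; "joint_torque": joint torques, N m; "tool_pos": TCP position; "orientation": TCP orientation; "wrist_force": force on the tool from outside, world axes, zero at the start; "torque": the same for the moment, N m; "grip_width": opening from 0.0 (shut) to 1.0 (fully open); "grip_force": force on a finger pad.
Only numpy, scipy, OpenCV 4.12 (cv2) and the standard library are available. Lean on these libraries where they do the work, as an engineer would, in place of code of your own. Each camera call takes 0.05 s, during which the arm holds its last target. There are 200 camera calls.

TASK

Put the three loose edge tools from the bench into the three empty notches of the wooden chisel rack, so that the blades grow step by step wider from the narrow chisel that already lies at one end to the wide chisel at the other. Each lies level like those two, handle in the rack's front comb (the one nearer you) and blade on the rear comb; leave the two end chisels where they are.

Things in the scene. Friction and masses are not known exactly. Their poses are not given: they have to be found in the camera images.
- rack: Fixed wooden rack, 318 wide (all in mm): two notched combs, open between. Origin on the bench under the front comb's middle; x to the rear comb (at x 150), y along the combs. 5 notches each at y -124, -62, 0, 62, 124. Front: notches 36 wide, floor z 30, teeth to 50, 22 thick. Rear: 42 wide, floor z 32, teeth to 47, 18 thick. A racked tool's origin: x 78 to 98, z 30, its y towards -x.
- chisel_narrow: Narrowest chisel: blade 6 mm wide, 230 mm long, turned wooden handle with brass ferrule and steel butt cap; already lies in one of the rack's end notches, which one varies. Origin: middle of its length, underside; y points to the butt. (Beware: a bench grinder, fixed, stands on the bench beyond about x = 0.56 m, right of y = -0.14 m, 0.3 m high.)
- chisel_2: Loose chisel, the second narrowest: blade 10 mm wide, 240 mm long. Origin: middle of its length, on the underside; y along the tool to the butt, z up. Round wooden handle, 31 mm thick, from y = +5 to the butt at +120 mm, its axis 15 mm above the origin; blade tip at y = -120. Balances near y = +40, where the handle is best gripped, across, from above. 0.18 kg.
- chisel_1: Loose chisel, the middle one: blade 18 mm wide, 270 mm long. Origin: middle of its length, on the underside; y along the tool to the butt, z up. Round wooden handle, 31 mm thick, from y = +20 to the butt at +135 mm, its axis 15 mm above the origin; blade tip at y = -135. Balances near y = +40, where the handle is best gripped, across, from above. 0.18 kg.
- gouge: Loose gouge, the second widest: blade 24 mm wide, 280 mm long. Origin: middle of its length, on the underside; y along the tool to the butt, z up. Round wooden handle, 31 mm thick, from y = +25 to the butt at +140 mm, its axis 15 mm above the origin; blade tip at y = -140. Balances near y = +40, where the handle is best gripped, across, from above. 0.18 kg.
- chisel_wide: Widest chisel: blade 32 mm wide, 250 mm long, same make as the narrowest; already lies in the other end notch of the rack. Origin: middle of its length, underside; y points to the butt.

How it is judged:
By the outcome, as a careful person would: the job done as asked, in the order asked, and still so for the second after the job is handed in, with the robot touching nothing.
It also fails if it takes over 123 s, if anything falls off the work surface, if the arm or the gripper's body presses on something with over 40 N, if the wrist force passes 120 N, or if a joint passes its speed limit or range.

## Working session

There is one attempt and no reset: what is moved stays moved. The work goes in short steps, Python scripts to look and compute and a tool call to move; the robot and the scene stay as the last step left them, time stands still between calls to the robot, and variables do not carry over. Pictures are saved under pics/ and viewed, at most 14 in all, crops included, and the job is handed in when it is done.

Besides the shell and the picture viewer there is one more tool, called after "Call:" as a command line: name --argument value ..., lists and objects as JSON in quotes. jog_arm: Moves the arm, as the interface text tells. Its arguments: {"type":"object","properties":{"moves":{"type":"array"}},"required":["moves"]}

```bash
mkdir -p pics
cat > h.py <<'E'
import numpy as np, cv2
from rig import sensors, snapshot, get_calibration, r
def rays(name,uv,cal=None):
    c=cal or get_calibration(name);K=np.array(c["intrinsics"]);k=c["k1"]
    uv=np.atleast_2d(np.array(uv,float))
    d=np.c_[(uv[:,0]-K[0,2])/K[0,0],(uv[:,1]-K[1,2])/K[1,1]]
    s=d.copy()
    for _ in range(20): s=d/(1+k*(s**2).sum(1,keepdims=True))
    return np.array(c["position"]),np.c_[s,np.ones(len(s))]@np.array(c["rotation"]).T
def plane(name,uv,z,cal=None):
    o,d=rays(name,uv,cal); return o+d*((z-o[2])/d[:,2])[:,None]
def cloud(name,depth,uv,cal=None):
    o,d=rays(name,uv,cal); uv=np.atleast_2d(uv).astype(int)
    return o+d*depth[uv[:,1],uv[:,0]][:,None]
E
python3 - <<'E'
from h import *
for n in ("scene","side","wrist"):
    c=get_calibration(n);p,d=snapshot(n);cv2.imwrite(f"pics/{n}0.png",p);np.savez(f"{n}0.npz",p=p,d=d)
    print(n,np.round(c["position"],3),np.round(c["rotation"],2).tolist(),c["k1"],c["intrinsics"])
print(sensors.read_state())
E
```

```text
scene [-0.177 -0.795  0.992] [-0.38, 0.86, -0.31, 0.14] 0.02667700097768882 [[486.15689538   0.         275.18379969]
 [  0.         486.15689538 212.47582962]
 [  0.           0.           1.        ]]
side [ 0.138 -0.884  0.678] [-0.47, 0.86, -0.17, 0.08] -0.049074491151779705 [[399.54054175   0.         273.0126381 ]
 [  0.         399.54054175 204.60662492]
 [  0.           0.           1.        ]]
wrist [0.139 0.615 0.384] [0.12, 0.81, 0.57, 0.08] 0.003679456763447248 [[297.75343892   0.         280.2513759 ]
 [  0.         297.75343892 213.5104936 ]
 [  0.           0.           1.        ]]
{'time_s': 0.15, 'joint_positions': array([ 1.09490437e+00,  2.21067699e-01,  1.52736852e+00, -1.92684394e-05,
        1.39466770e+00, -1.26108301e-01]), 'qd': array([ 0.00030961, -0.00209791, -0.00262272, -0.00069441, -0.00020776,
        0.00125328]), 'joint_torque': array([ 2.35956372e-05, -4.95198584e+01, -3.87877679e+01,  7.01878569e-02,
        5.31258818e-02, -7.69976032e-05]), 'tool_pos': array([0.21399037, 0.58674548, 0.24066374]), 'orientation': array([-2.14969113e-04,  1.73999895e-01,  9.84745381e-01, -7.24471608e-04]), 'wrist_force': array([-1.06188673, -0.637795  , -0.06993736]), 'torque': array([-0.03073086, -0.06955513,  0.00288789]), 'grip_force': 0.0, 'grip_width': 0.9991884117165498}
```

View pics/scene0.png

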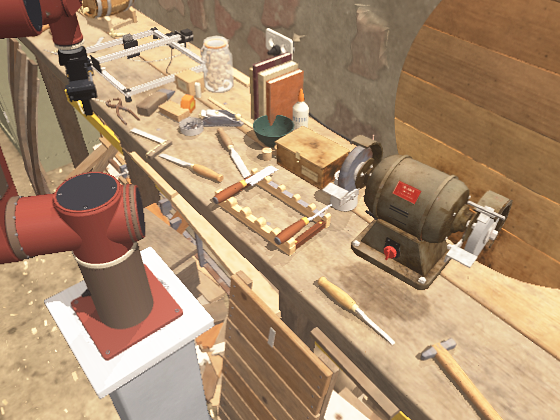

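View pics/side0.png

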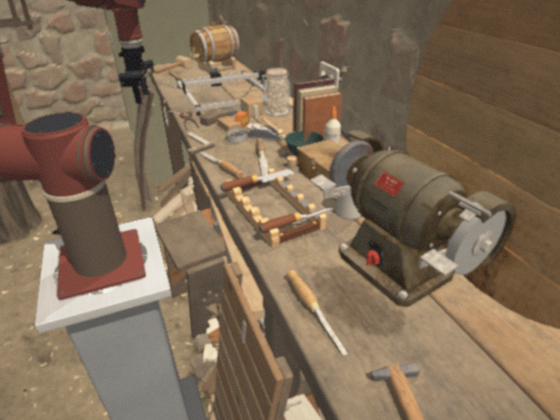

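The scene shows the rack around (270,210), with one chisel at its left end (245,185) and one at its right end (305,225). Loose tools lie near (190,167), (232,150) and (355,308), and a hammer is at (460,380). I'll enlarge the rack area next.

Run:
```python
import cv2
p=cv2.imread("pics/scene0.png")
cv2.imwrite("pics/c1.png",cv2.resize(p[115:265,125:335],None,fx=3.8,fy=3.8,interpolation=cv2.INTER_CUBIC))
```

```text
(no output)
```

View pics/c1.png

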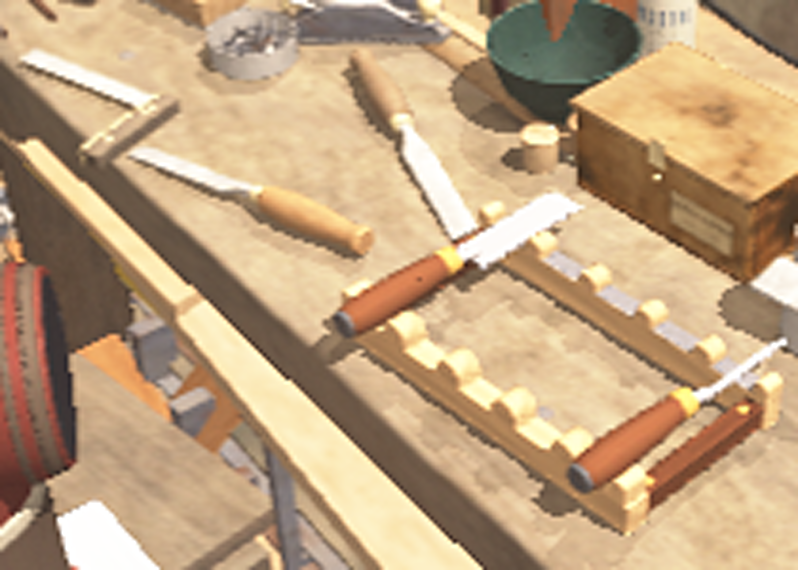

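View pics/wrist0.png

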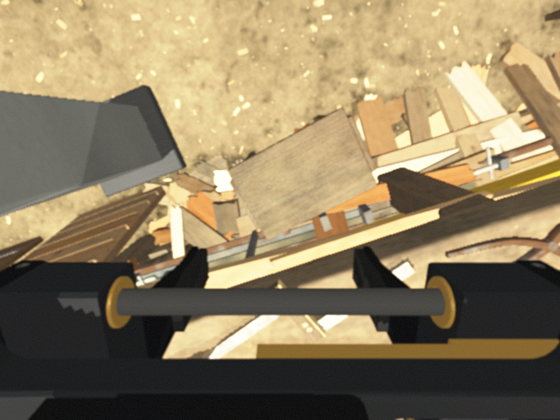

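Crop: the wide chisel is in the left (+y) end notch and the narrow one in the right. Loose tool A has its butt at (222,178) and tip at (159,155). B has its butt at (218,130) and tip at (249,177). C has its butt at (320,280) and tip at (393,343). The wrist view shows mostly floor, so it isn't useful. Next I'll measure from masks and depth.

Run:
```python
from h import *
pts={"A":[(222,178),(159,155)],"B":[(218,130),(249,177)],"C":[(320,280),(393,343)]}
for k,v in pts.items():
    b=plane("scene",v[0],.016)[0];t=plane("scene",v[1],.005)[0];print(k,b.round(3),t.round(3),"len",np.linalg.norm((b-t)[:2]).round(3))
z=np.load("scene0.npz");d=z["d"];p=z["p"]
vv,uu=np.mgrid[0:420,0:560];uv=np.c_[uu.ravel(),vv.ravel()]
P=cloud("scene",d,uv);P[d.ravel()==0]=np.nan;np.save("P.npy",P)
# overhead resampled height + colour map  (1 px=1.25mm), x up, y left
for name in ("scene",):
    x0,x1,y0,y1=.3,.8,-.5,.5
    s=800
    W,H=int((y1-y0)*s),int((x1-x0)*s)
    gx,gy=np.meshgrid(y1-(np.arange(W)+.5)/s,x1-(np.arange(H)+.5)/s)
    c=get_calibration(name);K=np.array(c["intrinsics"]);R=np.array(c["rotation"]);o=np.array(c["position"])
    q=(np.stack([gy,gx,np.full_like(gx,.015)],-1)-o)@R;q=q[...,:2]/q[...,2:]
    q=q*(1+c["k1"]*(q**2).sum(-1,keepdims=True))
    m=(q*K[0,0]+K[:2,2]).astype(np.float32)
    cv2.imwrite("pics/top.png",cv2.remap(p,m[...,0],m[...,1],cv2.INTER_LINEAR))
# bench height sanity & rack teeth
g=P[(P[:,2]>.03)&(P[:,2]<.09)&(P[:,0]>.35)&(P[:,0]<.65)&(P[:,1]>-.2)&(P[:,1]<.25)]
print(len(g),g.min(0),g.max(0))
b=P[(abs(P[:,2])<.02)&(P[:,0]>.4)&(P[:,0]<.6)&(abs(P[:,1])<.4)];print("bench z",np.percentile(b[:,2],[5,50,95]))
```

```text
Traceback (most recent call last):
  File "h.py", line 11, in plane
    o,d=rays(name,uv,cal); return o+d*((z-o[2])/d[:,2])[:,None]
        ~~~~^^^^^^^^^^^^^
  File "h.py", line 9, in rays
    return np.array(c["position"]),np.c_[s,np.ones(len(s))]@np.array(c["rotation"]).T
                                   ~~~~~~~~~~~~~~~~~~~~~~~~^~~~~~~~~~~~~~~~~~~~~~~~~~
ValueError: matmul: Input operand 1 has a mismatch in its core dimension 0, with gufunc signature (n?,k),(k,m?)->(n?,m?) (size 4 is different from 3)
```

The rotation comes as a quaternion, so I'll convert it.

```bash
python3 - <<'E'
s=open("h.py").read()
s=s.replace("import sensors, snapshot, get_calibration, r\n","import sensors, snapshot, get_calibration as _gc, r\nfrom scipy.spatial.transform import Rotation as Rn\ndef get_calibration(n):\n    c=dict(_gc(n));c['rotation']=Rn.from_quat(c['rotation'],scalar_first=True).as_matrix();return c\n")
s+='''
def topview(name,p,z=.015,x0=.3,x1=.8,y0=-.5,y1=.5,s=800,cal=None):
    W,H=round((y1-y0)*s),round((x1-x0)*s)
    Y,X=np.meshgrid(y1-(np.arange(W)+.5)/s,x1-(np.arange(H)+.5)/s)
    c=cal or get_calibration(name);K=np.array(c["intrinsics"])
    q=(np.stack([X,Y,np.full_like(X,z)],-1)-c["position"])@c["rotation"];q=q[...,:2]/q[...,2:]
    q=q*(1+c["k1"]*(q**2).sum(-1,keepdims=True))
    m=(q*K[0,0]+K[:2,2]).astype(np.float32)
    return cv2.remap(p,m[...,0],m[...,1],cv2.INTER_LINEAR)
'''
open("h.py","w").write(s)
E
python3 - <<'E'
from h import *
pts={"A":[(222,178),(159,155)],"B":[(218,130),(249,177)],"C":[(320,280),(393,343)]}
for k,v in pts.items():
    b=plane("scene",v[0],.016)[0];t=plane("scene",v[1],.005)[0];print(k,b.round(3),t.round(3),"len",np.linalg.norm((b-t)[:2]).round(3))
z=np.load("scene0.npz");d=z["d"];p=z["p"]
vv,uu=np.mgrid[0:420,0:560];uv=np.c_[uu.ravel(),vv.ravel()]
P=cloud("scene",d,uv);P[d.ravel()==0]=np.nan;np.save("P.npy",P)
cv2.imwrite("pics/top.png",topview("scene",p))
b=P[(abs(P[:,2])<.02)&(P[:,0]>.4)&(P[:,0]<.6)&(abs(P[:,1])<.4)];print("bench z",np.percentile(b[:,2],[5,50,95]))
E
```

```text
A [0.467 0.261 0.016] [0.378 0.514 0.005] len 0.267
B [0.614 0.501 0.016] [0.545 0.222 0.005] len 0.287
C [ 0.423 -0.245  0.016] [ 0.433 -0.482  0.005] len 0.237
bench z [-0.00444611 -0.00064013  0.01577927]
```

View pics/top.png

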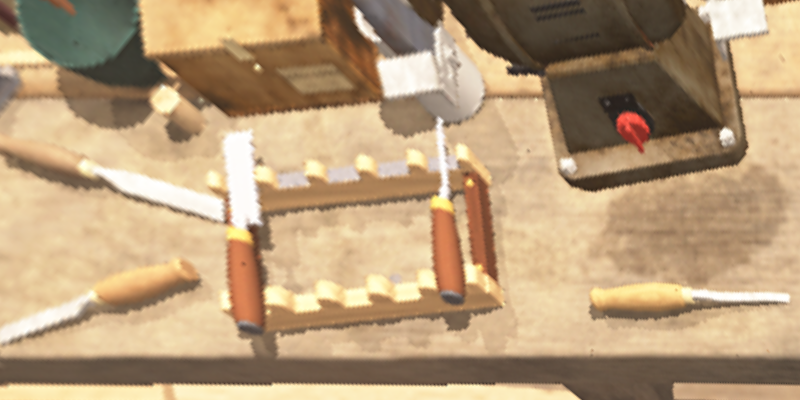

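Lengths of 267, 287 and 237 mm identify A as chisel_1, B as the gouge and C as chisel_2. In the top view the wide chisel is at the left of the rack (+y) and the narrow one at the right. The gouge tip at (222,215) is close to the wide chisel. I'll raise the arm over the left area and measure with the wrist camera, already turned for grasping A.

The rows are not in the units I measure in: shifts go in shares of 0.8 m and turns go in shares of 90 degrees. I convert before sending: -0.32 m / 0.8 = -0.4, -0.19 m / 0.8 = -0.2375, 0.89 rad / 1.5708 = 0.5666.

Call:
jog_arm --moves '[[[-0.125,-0.075,-0.1625],[0,0,0.191],-1],[[-0.125,-0.075,-0.1625],[0,0,0.191],-1],[[-0.125,-0.075,-0.1625],[0,0,0.191],-1],[[-0.125,-0.075,-0.1625],[0,0,0.191],-1],[[-0.4,-0.2375,-0.2],[0,0,0.5666],-1],[[-0.4,-0.2375,-0.2],[0,0,0.5666],-1],[[-0.4,-0.2375,-0.2],[0,0,0.5666],-1],[[-0.4,-0.2375,-0.2],[0,0,0.5666],-1],[[-0.4,-0.2375,-0.2],[0,0,0.5666],-1],[[-0.4,-0.2375,-0.2],[0,0,0.5666],-1]]'

```text
time_s: 0.98
tool_pos: [0.4421, 0.3074, 0.3999]
orientation: [-0.0, 0.583, 0.813, -0.0]
wrist_force: [1.0, 1.3, -0.4]
grip_width: 1.002
grip_force: 0.0
```

Run:
```python
from h import *
s=sensors.read_state();print(s["tool_pos"].round(3),s["orientation"].round(3),s["joint_positions"].round(2))
c=get_calibration("wrist");p,d=snapshot("wrist");np.savez("w1.npz",p=p,d=d,cal=c);cv2.imwrite("pics/w1.png",p)
print(c["position"],c["rotation"][:,2].round(2))
```

```text
[0.442 0.307 0.4  ] [-0.     0.583  0.813 -0.   ] [ 0.46 -0.04  1.52  0.    1.67  0.13]
[0.41717663 0.38411741 0.54342176] [ 0.09 -0.28 -0.96]
```

View pics/w1.png

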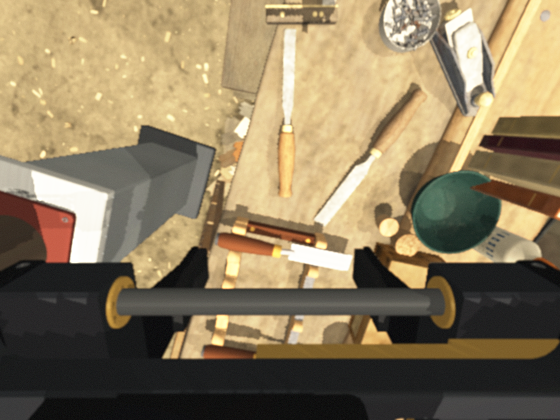

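The wrist view shows A with its butt at (286,196) and tip at (291,30), and B with its butt at (424,89) and tip at (320,222), just clear of the rack end. The rack's wide end is at (320,245). Next I'll move so the whole rack is in the unobstructed upper part of the image.

Converted, -0.3 m / 0.8 = -0.375, -0.05 m / 0.8 = -0.0625.

Call:
jog_arm --moves '[[[-0.375,-0.0625,0.05],[0,0,0],-1],[[-0.375,-0.0625,0.05],[0,0,0],-1],[[-0.375,-0.0625,0.05],[0,0,0],-1],[[-0.375,-0.0625,0.05],[0,0,0],-1],[[-0.375,-0.0625,0.05],[0,0,0],-1],[[-0.375,-0.0625,0.05],[0,0,0],-1],[[-0.375,-0.0625,0.05],[0,0,0],-1],[[-0.375,-0.0625,0.05],[0,0,0],-1],[[-0.375,-0.0625,0.05],[0,0,0],-1],[[-0.375,-0.0625,0.05],[0,0,0],-1]]'

```text
time_s: 1.87
tool_pos: [0.4914, 0.0088, 0.3593]
orientation: [-0.001, 0.582, 0.813, -0.0]
wrist_force: [0.0, 0.9, 0.3]
grip_width: 0.993
grip_force: 0.0
```

Run:
```python
from h import *
w=np.load("w1.npz",allow_pickle=True);c1=w["cal"].item()
for k,b,t in (("A",(286,196),(291,30)),("B",(424,89),(320,222))):
    B=plane("wrist",b,.015,c1)[0];T=plane("wrist",t,.004,c1)[0];u=(B-T)[:2];L=np.hypot(*u);u/=L
    m=(B[:2]+T[:2])/2;print(k,B.round(3),T.round(3),"L",L.round(3),"ang",np.degrees(np.arctan2(u[1],u[0])).round(1),"mid",m.round(3),"grip",(m+.04*u).round(3))
c=get_calibration("wrist");p,d=snapshot("wrist");np.savez("w2.npz",p=p,d=d,cal=c)
im=topview("wrist",p,.045,.38,.66,-.16,.28,1800,c);cv2.imwrite("pics/w2t.png",im);print(im.shape)
s=sensors.read_state();print(s["tool_pos"].round(4),s["orientation"].round(3))
```

```text
A [0.468 0.266 0.015] [0.388 0.522 0.004] L 0.269 ang -72.7 mid [0.428 0.394] grip [0.44  0.356]
B [0.624 0.509 0.015] [0.548 0.236 0.004] L 0.284 ang 74.4 mid [0.586 0.373] grip [0.597 0.411]
(504, 792, 3)
[0.4914 0.0097 0.3596] [-0.     0.581  0.814  0.   ]
```

View pics/w2t.png

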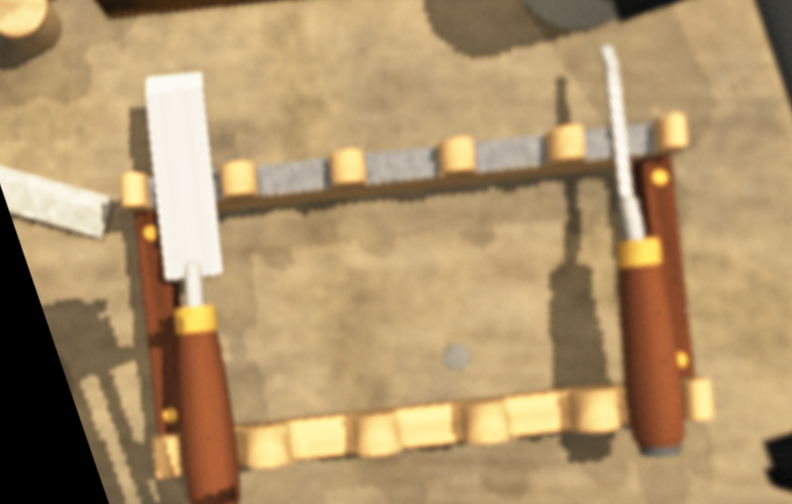

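The rectified rack view at 1800 px/m shows four clear inner teeth per comb. The rear ones are at (238,178), (348,166), (457,155) and (567,142); the front ones are at (267,447), (378,435), (488,423) and (598,410). Spacing comes out at 61.6 mm and comb distance at 150.1 mm, which matches. The scene camera seems to disagree with the wrist camera by several mm, so I'll project the estimate into the fixed cameras to check.

```bash
cat >> h.py <<'E'
def project(name,X,cal=None):
    c=cal or get_calibration(name);K=np.array(c["intrinsics"])
    q=(np.atleast_2d(X)-c["position"])@c["rotation"];q=q[:,:2]/q[:,2:]
    return q*(1+c["k1"]*(q**2).sum(1,keepdims=True))*K[0,0]+K[:2,2]
def rackpt(x,y,z,o=(.4215,.0393),a=np.radians(6.43)):
    return np.array([o[0]+x*np.cos(a)-y*np.sin(a),o[1]+x*np.sin(a)+y*np.cos(a),z])
E
python3 - <<'E'
from h import *
w=np.load("w2.npz",allow_pickle=True);c=w["cal"].item()
vv,uu=np.mgrid[0:240,0:560];uv=np.c_[uu.ravel(),vv.ravel()]
P=cloud("wrist",w["d"],uv,c);m=(abs(P[:,2])<.02)&(P[:,0]>.4)&(P[:,0]<.56)&(abs(P[:,1]-.05)<.1)
A=np.c_[P[m][:,:2],np.ones(m.sum())];print("wrist bench plane",np.linalg.lstsq(A,P[m][:,2],rcond=None)[0],np.median(P[m][:,2]))
out=[]
for n,(x0,x1,y0,y1) in (("scene",(205,335,155,255)),("side",(205,335,160,260))):
    p=np.load(n+"0.npz")["p"];f=5
    im=cv2.resize(p[y0:y1,x0:x1],None,fx=f,fy=f,interpolation=cv2.INTER_CUBIC)
    for x,z in ((0,.05),(.15,.047)):
        for y in (-.093,-.031,.031,.093,-.154,.154):
            u=(project(n,rackpt(x,y,z))[0]-(x0,y0)+.5)*f
            cv2.drawMarker(im,tuple(int(v) for v in u),(255,0,255),cv2.MARKER_CROSS,12,1)
    out.append(im[:, :400] if 0 else cv2.resize(im,(620,290*1),interpolation=cv2.INTER_AREA) if 0 else im)
cv2.imwrite("pics/chk_scene.png",out[0]);cv2.imwrite("pics/chk_side.png",out[1])
E
```

```text
wrist bench plane [8.71806628e-05 2.15186184e-03 4.45646749e-04] 0.0004032642521242247
```

View pics/chk_scene.png

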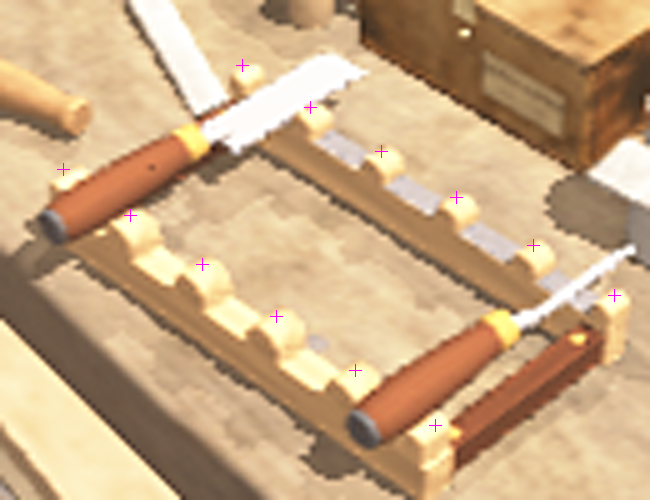

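The markers sit about 1–2.5 px (~5 mm) above the tooth tops in the scene view, so one of the two calibrations is off. A second wrist view with the wrist turned about 70° will separate out any hand-eye offset.

Converted, -0.073 m / 0.8 = -0.0913, 0.067 m / 0.8 = 0.0838, 1.2 rad / 1.5708 = 0.7639.

Call:
jog_arm --moves '[[[0.0838,-0.0913,0],[0,0,0.7639],-1],[[0.0838,-0.0913,0],[0,0,0.7639],-1],[[0.0838,-0.0913,0],[0,0,0.7639],-1],[[0.0838,-0.0913,0],[0,0,0.7639],-1],[[0.0838,-0.0913,0],[0,0,0.7639],-1],[[0.0838,-0.0913,0],[0,0,0.7639],-1],[[0.0838,-0.0913,0],[0,0,0.7639],-1],[[0.0838,-0.0913,0],[0,0,0.7639],-1],[[0.0838,-0.0913,0],[0,0,0.7639],-1],[[0.0838,-0.0913,0],[0,0,0.7639],-1]]'

```text
time_s: 2.75
tool_pos: [0.4004, 0.0506, 0.3601]
orientation: [-0.0, 0.94, 0.342, 0.0]
wrist_force: [0.1, 0.7, -0.2]
grip_width: 1.001
grip_force: 0.0
```

Run:
```python
from h import *
s=sensors.read_state();print(s["tool_pos"].round(4),s["orientation"].round(3))
c=get_calibration("wrist");p,d=snapshot("wrist");np.savez("w3.npz",p=p,d=d,cal=c)
s=sensors.read_state();print(s["tool_pos"].round(4))
im=topview("wrist",p,.045,.38,.66,-.16,.28,1800,c);cv2.imwrite("pics/w3t.png",im)
w=np.load("w2.npz",allow_pickle=True)
a=cv2.cvtColor(topview("wrist",w["p"],.045,.38,.66,-.16,.28,1800,w["cal"].item()),6);b=cv2.cvtColor(im,6)
for n,(x,y) in {"r1":(348,166),"r2":(457,155),"f1":(378,435),"f2":(488,423),"f3":(598,410)}.items():
    t=a[y-26:y+26,x-26:x+26];S=b[y-60:y+60,x-60:x+60]
    q=cv2.matchTemplate(S,t,cv2.TM_CCOEFF_NORMED);_,v,_,l=cv2.minMaxLoc(q);print(n,round(v,2),np.array(l)-34)
```

```text
[0.4004 0.0506 0.3601] [-0.     0.94   0.342  0.   ]
[0.4005 0.0506 0.3601]
r1 0.99 [0 0]
r2 0.99 [0 0]
f1 0.99 [0 0]
f2 0.99 [0 0]
f3 0.99 [0 0]
```

View pics/w3t.png

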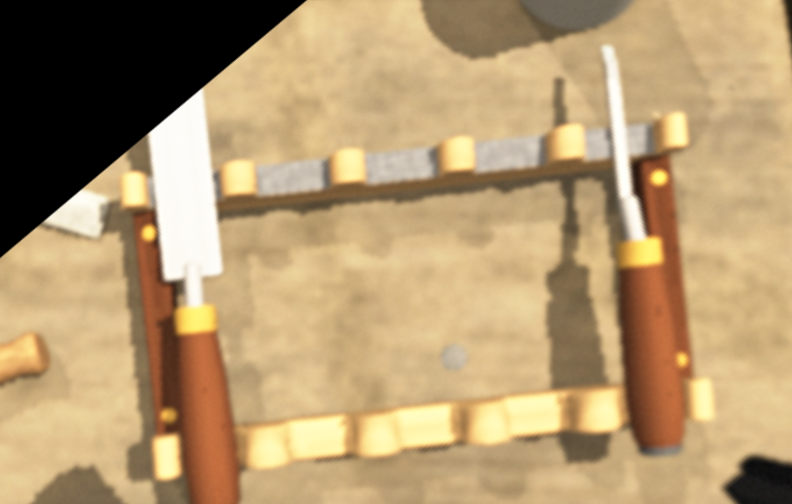

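Both views agree to the pixel, so the wrist camera is reliable and the scene camera is what's biased. The rack origin is (0.4215, 0.0393) with yaw 6.4°. Next I'll move over A at grip point (0.440, 0.356), tool yaw 107.3°.

Converted, 0.227 m / 0.8 = 0.2838, -0.208 m / 0.8 = -0.26, -1.175 rad / 1.5708 = -0.748.

Call:
jog_arm --moves '[[[0.2838,-0.26,0.15],[0,0,-0.748],-1],[[0.2838,-0.26,0.15],[0,0,-0.748],-1],[[0.2838,-0.26,0.15],[0,0,-0.748],-1],[[0.2838,-0.26,0.15],[0,0,-0.748],-1],[[0.2838,-0.26,0.15],[0,0,-0.748],-1],[[0.2838,-0.26,0.15],[0,0,-0.748],-1],[[0.2838,-0.26,0.15],[0,0,-0.748],-1],[[0.2838,-0.26,0.15],[0,0,-0.748],-1],[[0.2838,-0.26,0.15],[0,0,-0.748],-1],[[0.2838,-0.26,0.15],[0,0,-0.748],-1]]'

```text
time_s: 3.63
tool_pos: [0.4374, 0.3573, 0.2374]
orientation: [-0.001, 0.585, 0.811, -0.002]
wrist_force: [0.5, -0.2, 0.8]
grip_width: 0.996
grip_force: 0.0
```

```bash
cat >> h.py <<'E'
def rel(x,y,z,yawdeg):
    "tool-frame shift and turn about tool z to reach a downward pose"
    s=sensors.read_state();R=Rn.from_quat(s["orientation"],scalar_first=True).as_matrix()
    yaw=np.degrees(np.arctan2(R[1,0],R[0,0]));dt=(yawdeg-yaw+180)%360-180
    rv=Rn.from_matrix(R.T@np.array([[np.cos(np.radians(yawdeg)),np.sin(np.radians(yawdeg)),0],[np.sin(np.radians(yawdeg)),-np.cos(np.radians(yawdeg)),0],[0,0,-1]])).as_rotvec()
    print("at",s["tool_pos"].round(4),"yaw",yaw.round(1),"q6",s["joint_positions"][5].round(2),"t",s["time_s"],"w",round(float(s["grip_width"]),3))
    print(" -> shift",(R.T@(np.array([x,y,z])-s["tool_pos"])).round(4),"turn",rv.round(3),"dyaw",dt.round(1))
E
python3 - <<'E'
from h import *
rel(.440,.356,.022,107.3)
c=get_calibration("wrist");p,d=snapshot("wrist");im=topview("wrist",p,.01,.34,.66,.22,.56,1600,c);cv2.imwrite("pics/w4t.png",im);print(im.shape)
E
```

```text
at [0.4374 0.3573 0.2374] yaw 108.3 q6 0.22 t 3.6333 w 0.996
 -> shift [-0.002   0.003   0.2153] turn [-0.004  0.     0.018] dyaw -1.0
(512, 544, 3)
```

View pics/w4t.png

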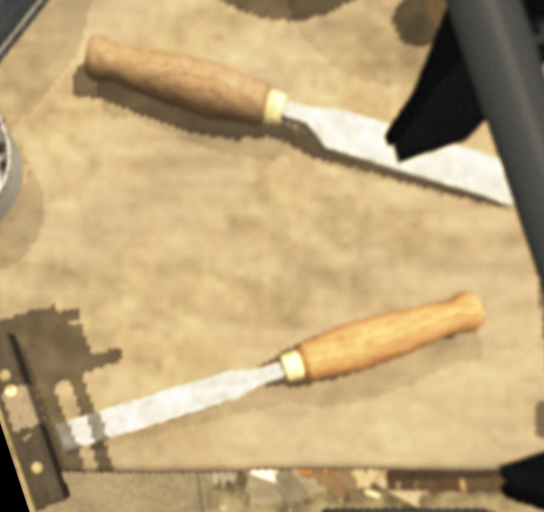

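Both tools are confirmed: A's butt is at (474,311) and tip at (62,435), giving 269 mm, and B's butt is at (95,55) with its handle at 74°. I'll descend and grip A.

Converted, 0.215 m / 0.8 = 0.2688, 0.17 m / 0.8 = 0.2125, 0.018 rad / 1.5708 = 0.0115.

Call:
jog_arm --moves '[[[-0.0038,0.0013,0.125],[0,0,0.0115],-1],[[-0.0038,0.0013,0.2125],[0,0,0.0115],-1],[[-0.0038,0.0013,0.2125],[0,0,0.0115],-1],[[-0.0038,0.0013,0.2125],[0,0,0.0115],-1],[[-0.0038,0.0013,0.25],[0,0,0.0115],-1],[[-0.0038,0.0013,0.2688],[0,0,0.0115],-1],[[-0.0038,0.0013,0.2688],[0,0,0.0115],-0.2],[[-0.0038,0.0013,0.2688],[0,0,0.0115],1],[[-0.0038,0.0013,0.2688],[0,0,0.0115],1],[[-0.0038,0.0013,0.2688],[0,0,0.0115],1]]'

```text
time_s: 4.52
tool_pos: [0.442, 0.3526, 0.0258]
orientation: [0.0, 0.598, 0.801, 0.001]
wrist_force: [-0.1, 0.4, -0.5]
grip_width: 0.78
grip_force: 0.0
```

Call:
jog_arm --moves '[[[0,0,0],[0,0,0],1],[[0,0,0],[0,0,0],1],[[0,0,0],[0,0,0],1],[[0,0,0],[0,0,0],1]]'

```text
time_s: 4.85
tool_pos: [0.4418, 0.3518, 0.025]
orientation: [0.0, 0.598, 0.801, 0.0]
wrist_force: [-0.0, 0.4, 0.7]
grip_width: 0.479
grip_force: 0.0
```

Converted, 0.003 m / 0.8 = 0.0038.

Call:
jog_arm --moves '[[[0,0,0.0038],[0,0,0],1],[[0,0,0.0038],[0,0,0],1],[[0,0,0.0038],[0,0,0],1],[[0,0,0.0038],[0,0,0],1],[[0,0,0.0038],[0,0,0],1],[[0,0,0.0038],[0,0,0],1]]'

```text
time_s: 5.35
tool_pos: [0.4414, 0.3515, 0.0214]
orientation: [-0.0, 0.598, 0.801, -0.0]
wrist_force: [0.1, 0.3, -1.1]
grip_width: 0.345
grip_force: 30.0
```

Gripped: 30 N, 30 mm wide. I'll lift it and carry it towards the rack's middle notch.

Converted, -0.18 m / 0.8 = -0.225, -0.16 m / 0.8 = -0.2, 0.6 rad / 1.5708 = 0.382.

Call:
jog_arm --moves '[[[0,0,-0.0375],[0,0,0],1],[[0,0,-0.0875],[0,0,0],1],[[0,0,-0.1375],[0,0,0],1],[[0,0,-0.1875],[0,0,0],1],[[-0.025,0,-0.225],[0,0,0.0637],1],[[-0.075,0,-0.225],[0,0,0.1273],1],[[-0.125,0,-0.225],[0,0,0.191],1],[[-0.1625,0,-0.225],[0,0,0.2546],1],[[-0.2,0,-0.225],[0,0,0.3183],1],[[-0.225,0,-0.225],[0,0,0.382],1]]'

```text
time_s: 6.18
tool_pos: [0.4931, 0.1766, 0.2017]
orientation: [0.0, 0.81, 0.586, -0.0]
wrist_force: [0.1, -0.0, -2.2]
grip_width: 0.348
grip_force: 30.0
```

Run:
```python
from h import *
print(rackpt(.045,0,.2).round(4)); rel(*rackpt(.045,0,.16),6.43)
```

```text
[0.4662 0.0443 0.2   ]
at [0.4931 0.1766 0.2017] yaw 71.8 q6 0.51 t 6.1833 w 0.348
 -> shift [-0.134   0.0158  0.0418] turn [1.00e-03 0.00e+00 1.14e+00] dyaw -65.3
```

Converted, -0.134 m / 0.8 = -0.1675, -0.12 m / 0.8 = -0.15, 1.14 rad / 1.5708 = 0.7257.

Call:
jog_arm --moves '[[[-0.0375,0.005,0.0063],[0,0,0.0764],1],[[-0.075,0.0088,0.0125],[0,0,0.1528],1],[[-0.1125,0.0125,0.025],[0,0,0.2292],1],[[-0.15,0.0175,0.0375],[0,0,0.3056],1],[[-0.1675,0.02,0.05],[0,0,0.382],1],[[-0.1675,0.02,0.0525],[0,0,0.4584],1],[[-0.1675,0.02,0.0525],[0,0,0.5348],1],[[-0.1675,0.02,0.0525],[0,0,0.6112],1],[[-0.1675,0.02,0.0525],[0,0,0.6875],1],[[-0.1675,0.02,0.0525],[0,0,0.7257],1]]'

```text
time_s: 7.02
tool_pos: [0.4666, 0.0465, 0.1595]
orientation: [-0.0, 0.998, 0.056, -0.0]
wrist_force: [0.7, -0.1, -2.5]
grip_width: 0.35
grip_force: 30.0
```

Call:
jog_arm --moves '[[[0,0,0],[0,0,0],1],[[0,0,0],[0,0,0],1],[[0,0,0],[0,0,0],1]]'

```text
time_s: 7.27
tool_pos: [0.4667, 0.0467, 0.1596]
orientation: [-0.0, 0.998, 0.06, -0.0]
wrist_force: [0.3, 0.2, -2.2]
grip_width: 0.347
grip_force: 30.0
```

Run:
```python
from h import *
rel(*rackpt(.045,0,.16),6.43); rel(*rackpt(.045,0,.0535),6.43)
c=get_calibration("wrist");p,d=snapshot("wrist");np.savez("w5.npz",p=p,d=d,cal=c);cv2.imwrite("pics/w5.png",np.hstack([p[:, :]]))
```

```text
at [0.4667 0.0467 0.1596] yaw 6.9 q6 1.38 t 7.2667 w 0.347
 -> shift [-0.0008  0.0023 -0.0004] turn [-0.     0.     0.009] dyaw -0.5
at [0.4667 0.0467 0.1596] yaw 6.9 q6 1.38 t 7.2667 w 0.347
 -> shift [-0.0008  0.0023  0.1061] turn [-0.     0.     0.009] dyaw -0.5
```

View pics/w5.png

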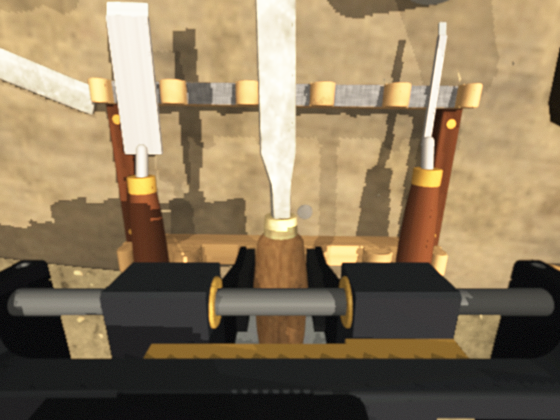

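The held tool A (blade at column 277) lines up with the middle notch between teeth at columns 247 and 322, with about 2 mm left to correct. I'll lower it.

Converted, 0.104 m / 0.8 = 0.13, 0.1 m / 0.8 = 0.125, 0.009 rad / 1.5708 = 0.0057.

Call:
jog_arm --moves '[[[-0.0013,0.0029,0.025],[0,0,0.0057],1],[[-0.0013,0.0029,0.05],[0,0,0.0057],1],[[-0.0013,0.0029,0.075],[0,0,0.0057],1],[[-0.0013,0.0029,0.0938],[0,0,0.0057],1],[[-0.0013,0.0029,0.1063],[0,0,0.0057],1],[[-0.0013,0.0029,0.1188],[0,0,0.0057],1],[[-0.0013,0.0029,0.125],[0,0,0.0057],1],[[-0.0013,0.0029,0.13],[0,0,0.0057],1],[[-0.0013,0.0029,0.13],[0,0,0.0057],1],[[-0.0013,0.0029,0.13],[0,0,0.0057],1]]'

```text
time_s: 8.15
tool_pos: [0.4666, 0.0442, 0.0562]
orientation: [0.0, 0.998, 0.055, 0.0]
wrist_force: [-0.3, -0.1, -1.0]
grip_width: 0.345
grip_force: 30.0
```

Run:
```python
from h import *
rel(*rackpt(.045,0,.052),6.43);print(sensors.read_state()["wrist_force"].round(1),sensors.read_state()["torque"].round(2))
c=get_calibration("wrist");p,d=snapshot("wrist");np.savez("w6.npz",p=p,d=d,cal=c);cv2.imwrite("pics/w6.png",p)
```

```text
at [0.4666 0.0442 0.0562] yaw 6.3 q6 1.39 t 8.15 w 0.345
 -> shift [-0.0004 -0.0001  0.0042] turn [ 0.    -0.001 -0.002] dyaw 0.1
[-0.3 -0.1 -1. ] [-0.07  0.14  0.01]
```

Converted, 0.0035 m / 0.8 = 0.0044, 0.002 m / 0.8 = 0.0025.

Call:
jog_arm --moves '[[[0,0,0.0025],[0,0,0],1],[[0,0,0.0044],[0,0,0],1],[[0,0,0.0044],[0,0,0],1],[[0,0,0.0044],[0,0,0],1]]'

```text
time_s: 8.53
tool_pos: [0.4662, 0.0443, 0.0523]
orientation: [0.0, 0.998, 0.055, 0.0]
wrist_force: [-0.2, 0.7, -1.4]
grip_width: 0.348
grip_force: 30.0
```

Call:
jog_arm --moves '[[[0,0,0],[0,0,0],-0.15],[[0,0,0],[0,0,0],-0.15],[[0,0,0],[0,0,0],-0.15],[[0,0,0],[0,0,0],-0.15],[[0,0,0],[0,0,0],-0.15],[[0,0,0],[0,0,0],-0.15],[[0,0,0],[0,0,0],-0.15]]'

```text
time_s: 9.12
tool_pos: [0.4662, 0.0443, 0.0523]
orientation: [0.0, 0.998, 0.055, 0.0]
wrist_force: [0.2, 0.4, 0.0]
grip_width: 0.571
grip_force: 0.0
```

A has been released in the notch. I'll lift the gripper and head for the gouge, and check for obstacles around its grasp.

Converted, -0.2 m / 0.8 = -0.25, -0.15 m / 0.8 = -0.1875, -0.72 rad / 1.5708 = -0.4584.

Call:
jog_arm --moves '[[[0,0,-0.0375],[0,0,0],-0.15],[[0,0,-0.0875],[0,0,0],-0.15],[[0,0,-0.1375],[0,0,0],-0.5],[[0,0,-0.1875],[0,0,0],-1],[[0.025,-0.0375,-0.2125],[0,0,-0.0764],-1],[[0.05,-0.075,-0.2125],[0,0,-0.1528],-1],[[0.075,-0.125,-0.2125],[0,0,-0.2292],-1],[[0.1,-0.175,-0.2125],[0,0,-0.3056],-1],[[0.125,-0.2125,-0.2125],[0,0,-0.382],-1],[[0.15,-0.25,-0.2125],[0,0,-0.4584],-1]]'

```text
time_s: 9.95
tool_pos: [0.5639, 0.2588, 0.2222]
orientation: [-0.0, 0.914, 0.406, 0.0]
wrist_force: [0.1, 0.5, 1.0]
grip_width: 0.992
grip_force: 0.0
```

Run:
```python
from h import *
rel(.598,.4075,.20,74.3)
w=np.load("w1.npz",allow_pickle=True);vv,uu=np.mgrid[0:250,0:560]
P=cloud("wrist",w["d"],np.c_[uu.ravel(),vv.ravel()],w["cal"].item())
m=(P[:,2]>.045)&(P[:,0]>.48)&(P[:,0]<.78)&(P[:,1]>.3)&(P[:,1]<.5)&(w["d"][:250].ravel()>0)
g=P[m]
for y in np.arange(.3,.5,.025):
    k=g[(g[:,1]>=y)&(g[:,1]<y+.025)]
    print(y.round(3),len(k),k.min(0).round(3) if len(k) else "")
```

```text
at [0.5639 0.2588 0.2222] yaw 47.9 q6 1.04 t 9.95 w 0.992
 -> shift [ 0.1332 -0.0743  0.0223] turn [ 0.    -0.001 -0.46 ] dyaw 26.4
0.3 64 [0.67  0.3   0.045]
0.325 122 [0.482 0.325 0.045]
0.35 86 [0.669 0.35  0.046]
0.375 1090 [0.677 0.375 0.045]
0.4 1345 [0.701 0.4   0.046]
0.425 1325 [0.759 0.425 0.045]
0.45 987 [0.759 0.45  0.045]
0.475 779 [0.759 0.475 0.046]
```

Run:
```python
from h import *
w=np.load("w1.npz",allow_pickle=True);vv,uu=np.mgrid[0:250,0:560];uv=np.c_[uu.ravel(),vv.ravel()]
P=cloud("wrist",w["d"],uv,w["cal"].item())
m=(P[:,0]>.62)&(P[:,0]<.72)&(P[:,1]>.28)&(P[:,1]<.48)&(w["d"][:250].ravel()>0)
g=P[m];h=np.full((10,5),-1.)
for q in g:
    i=int((q[1]-.28)/.02);j=int((q[0]-.62)/.02);h[i,j]=max(h[i,j],q[2])
print("rows y .28.. step .02, cols x .62.. step .02 (mm)");print((h*1000).round().astype(int))
```

```text
rows y .28.. step .02, cols x .62.. step .02 (mm)
[[ 3 37 37 72 72]
 [ 3  3 72 71 41]
 [ 4  3 72 40 26]
 [ 3  3 72 36 24]
 [ 2  4 72 72 33]
 [ 3  3  2 73 71]
 [ 3  2  3  3 73]
 [ 4  3  4  3  3]
 [ 3  3  3  3  3]
 [27  3  3  2  3]]
```

The bowl rim is 72 mm high near the gripper body's far end. I'll grip with the TCP at z 0.028 so the body clears the rim, slightly further towards the butt (obj y about +50).

Converted, 0.142 m / 0.8 = 0.1775, 0.13 m / 0.8 = 0.1625, -0.46 rad / 1.5708 = -0.2928.

Call:
jog_arm --moves '[[[0.0438,-0.025,0],[0,0,-0.0764],-1],[[0.0875,-0.05,0],[0,0,-0.1528],-1],[[0.125,-0.0688,0],[0,0,-0.2292],-1],[[0.1625,-0.0875,0],[0,0,-0.2928],-1],[[0.1775,-0.0988,0.025],[0,0,-0.2928],-1],[[0.1775,-0.0988,0.0625],[0,0,-0.2928],-1],[[0.1775,-0.0988,0.1],[0,0,-0.2928],-1],[[0.1775,-0.0988,0.125],[0,0,-0.2928],-1],[[0.1775,-0.0988,0.125],[0,0,-0.2928],-1],[[0.1775,-0.0988,0.125],[0,0,-0.2928],-1]]'

```text
time_s: 10.78
tool_pos: [0.5999, 0.4137, 0.1203]
orientation: [-0.0, 0.799, 0.601, -0.002]
wrist_force: [0.1, 0.1, -0.2]
grip_width: 1.003
grip_force: 0.0
```

Run:
```python
from h import *
rel(.6005,.417,.028,74.3)
c=get_calibration("wrist");p,d=snapshot("wrist");np.savez("w7.npz",p=p,d=d,cal=c)
```

```text
at [0.5999 0.4137 0.1203] yaw 73.9 q6 0.78 t 10.7833 w 1.003
 -> shift [ 0.0036 -0.0001  0.0923] turn [-0.003  0.003 -0.007] dyaw 0.4
```

Converted, 0.0923 m / 0.8 = 0.1154, 0.0036 m / 0.8 = 0.0045.

Call:
jog_arm --moves '[[[0.0045,0,0.0375],[0,0,0],-1],[[0.0045,0,0.075],[0,0,0],-1],[[0.0045,0,0.1],[0,0,0],-1],[[0.0045,0,0.1125],[0,0,0],-1],[[0.0045,0,0.1154],[0,0,0],-1],[[0.0045,0,0.1154],[0,0,0],-0.2],[[0.0045,0,0.1154],[0,0,0],1],[[0.0045,0,0.1154],[0,0,0],1],[[0.0045,0,0.1154],[0,0,0],1],[[0.0045,0,0.1154],[0,0,0],1]]'

```text
time_s: 11.67
tool_pos: [0.6029, 0.4182, 0.0315]
orientation: [0.0, 0.799, 0.601, 0.001]
wrist_force: [0.6, -0.4, 0.7]
grip_width: 0.706
grip_force: 0.0
```

Call:
jog_arm --moves '[[[0,0,0],[0,0,0],1],[[0,0,0],[0,0,0],1],[[0,0,0],[0,0,0],1],[[0,0,0],[0,0,0],1],[[0,0,0],[0,0,0],1],[[0,0,0],[0,0,0],1],[[0,0,0],[0,0,0],1],[[0,0,0],[0,0,0],1]]'

```text
time_s: 12.33
tool_pos: [0.6019, 0.4178, 0.0298]
orientation: [-0.0, 0.799, 0.601, -0.0]
wrist_force: [-1.1, 0.2, 0.9]
grip_width: 0.346
grip_force: 30.0
```

The gouge is gripped at obj y about +51. I'll lift it high (z about 0.33) to clear the box and grinder while turning.

Converted, -0.3 m / 0.8 = -0.375, -0.09 m / 0.8 = -0.1125, -0.28 rad / 1.5708 = -0.1783.

Call:
jog_arm --moves '[[[0,0,-0.025],[0,0,0],1],[[0,0,-0.0625],[0,0,0],1],[[0,0,-0.1125],[0,0,0],1],[[0,0,-0.1625],[0,0,0],1],[[0,0,-0.2125],[0,0,0],1],[[0,0,-0.2625],[0,0,0],1],[[0,0,-0.3125],[0,0,0],1],[[0,0,-0.35],[0,0,-0.0509],1],[[0,0,-0.375],[0,0,-0.1146],1],[[0,0,-0.375],[0,0,-0.1783],1]]'

```text
time_s: 13.17
tool_pos: [0.6039, 0.4187, 0.3377]
orientation: [0.002, 0.706, 0.708, 0.005]
wrist_force: [1.3, 0.3, -1.0]
grip_width: 0.345
grip_force: 30.0
```

Run:
```python
from h import *
rel(*rackpt(.037,.062,.30),186.43)
```

```text
at [0.6039 0.4187 0.3377] yaw 90.2 q6 0.5 t 13.1667 w 0.345
 -> shift [-0.3132 -0.1541  0.0347] turn [ 0.011  0.004 -1.679] dyaw 96.2
```

Converted, -0.313 m / 0.8 = -0.3913, -0.285 m / 0.8 = -0.3563, -1.2 rad / 1.5708 = -0.7639.

Call:
jog_arm --moves '[[[-0.0375,-0.0188,0.0038],[0,0,-0.0764],1],[[-0.075,-0.0375,0.0075],[0,0,-0.1528],1],[[-0.1125,-0.0575,0.0113],[0,0,-0.2292],1],[[-0.15,-0.075,0.015],[0,0,-0.3056],1],[[-0.1938,-0.0963,0.0188],[0,0,-0.382],1],[[-0.2375,-0.1163,0.0225],[0,0,-0.4584],1],[[-0.275,-0.1375,0.0263],[0,0,-0.5348],1],[[-0.3125,-0.155,0.0313],[0,0,-0.6112],1],[[-0.3563,-0.175,0.0375],[0,0,-0.6875],1],[[-0.3913,-0.1925,0.0438],[0,0,-0.7639],1]]'

```text
time_s: 14.0
tool_pos: [0.4466, 0.1032, 0.2945]
orientation: [0.0, 0.182, 0.983, -0.0]
wrist_force: [1.8, 0.2, -1.7]
grip_width: 0.348
grip_force: 30.0
```

Converted, 0.13 m / 0.8 = 0.1625, 0.12 m / 0.8 = 0.15, -0.48 rad / 1.5708 = -0.3056.

Call:
jog_arm --moves '[[[0,0,0.025],[0,0,-0.0764],1],[[0,0,0.05],[0,0,-0.1528],1],[[0,0,0.075],[0,0,-0.2292],1],[[0,0,0.1],[0,0,-0.2928],1],[[0,0,0.125],[0,0,-0.3056],1],[[0,0,0.15],[0,0,-0.3056],1],[[0,0,0.1625],[0,0,-0.3056],1],[[0,0,0.1625],[0,0,-0.3056],1]]'

```text
time_s: 14.67
tool_pos: [0.4457, 0.1047, 0.1622]
orientation: [-0.003, -0.054, 0.999, -0.0]
wrist_force: [-0.2, 0.6, -1.9]
grip_width: 0.345
grip_force: 30.0
```

Run:
```python
from h import *
rel(*rackpt(.037,.062,.13),186.43)
p,d=snapshot("side");cv2.imwrite("pics/s2.png",cv2.resize(p[130:290,180:370],None,fx=4,fy=3.7,interpolation=cv2.INTER_CUBIC))
```

```text
at [0.4457 0.1047 0.1622] yaw -173.8 q6 -1.62 t 14.6667 w 0.345
 -> shift [-0.0058 -0.0003  0.0322] turn [ 0.    -0.005 -0.004] dyaw 0.2
```

View pics/s2.png

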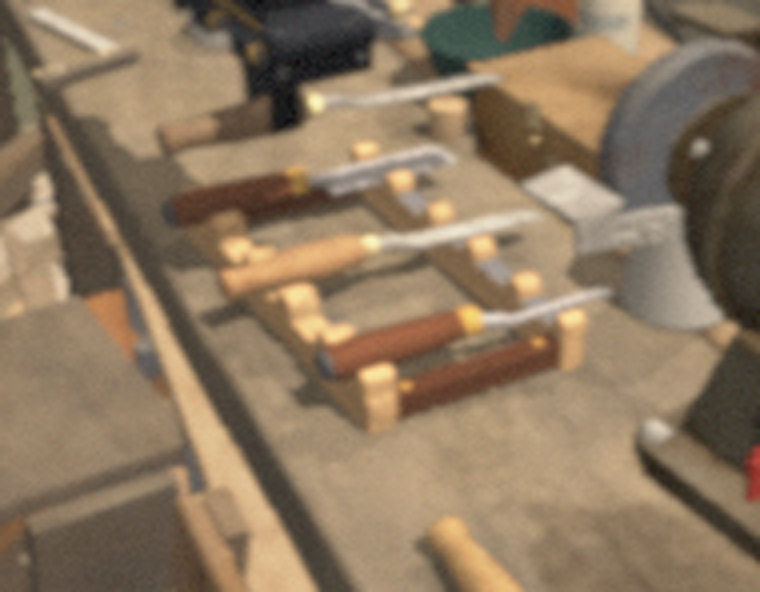

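A lies seated in the middle notch and the gouge hangs level above the +62 notch. I'll lower it.

Converted, 0.098 m / 0.8 = 0.1225, 0.095 m / 0.8 = 0.1188, -0.005 rad / 1.5708 = -0.0032.

Call:
jog_arm --moves '[[[-0.0075,0,0.025],[0,-0.0032,-0.0025],1],[[-0.0075,0,0.05],[0,-0.0032,-0.0025],1],[[-0.0075,0,0.0688],[0,-0.0032,-0.0025],1],[[-0.0075,0,0.0875],[0,-0.0032,-0.0025],1],[[-0.0075,0,0.1],[0,-0.0032,-0.0025],1],[[-0.0075,0,0.1125],[0,-0.0032,-0.0025],1],[[-0.0075,0,0.1188],[0,-0.0032,-0.0025],1],[[-0.0075,0,0.1225],[0,-0.0032,-0.0025],1],[[-0.0075,0,0.1225],[0,-0.0032,-0.0025],1],[[-0.0075,0,0.1225],[0,-0.0032,-0.0025],1]]'

```text
time_s: 15.55
tool_pos: [0.4542, 0.1056, 0.0675]
orientation: [0.003, -0.056, 0.998, 0.0]
wrist_force: [0.5, -0.1, -2.5]
grip_width: 0.35
grip_force: 30.0
```

Run:
```python
from h import *
rel(*rackpt(.037,.062,.0605),186.43);print(sensors.read_state()["wrist_force"].round(1),sensors.read_state()["torque"].round(2))
```

```text
at [0.4542 0.1056 0.0675] yaw -173.6 q6 -1.62 t 15.55 w 0.35
 -> shift [ 0.003  -0.0002  0.007 ] turn [-0.     0.006 -0.   ] dyaw 0.0
[ 0.5 -0.1 -2.5] [ 0.04 -0.03 -0.02]
```

Converted, 0.0065 m / 0.8 = 0.0081, 0.006 m / 0.8 = 0.0075.

Call:
jog_arm --moves '[[[0.0038,0,0.0038],[0,0,0],1],[[0.0038,0,0.0075],[0,0,0],1],[[0.0038,0,0.0081],[0,0,0],1],[[0.0038,0,0.0081],[0,0,0],1]]'

```text
time_s: 15.88
tool_pos: [0.4505, 0.1052, 0.0602]
orientation: [0.002, -0.056, 0.998, 0.0]
wrist_force: [0.4, -0.6, -2.5]
grip_width: 0.346
grip_force: 30.0
```

Call:
jog_arm --moves '[[[0,0,0],[0,0,0],-0.15],[[0,0,0],[0,0,0],-0.15],[[0,0,0],[0,0,0],-0.15],[[0,0,0],[0,0,0],-0.15],[[0,0,0],[0,0,0],-0.15],[[0,0,0],[0,0,0],-0.15],[[0,0,0],[0,0,0],-0.15]]'

```text
time_s: 16.47
tool_pos: [0.4509, 0.1052, 0.0605]
orientation: [0.003, -0.056, 0.998, 0.0]
wrist_force: [0.5, 0.1, -0.4]
grip_width: 0.57
grip_force: 0.0
```

Converted, -0.2 m / 0.8 = -0.25, 0.04 m / 0.8 = 0.05, 0.7 rad / 1.5708 = 0.4456.

Call:
jog_arm --moves '[[[0,0,-0.0375],[0,0,0],-0.15],[[0,0,-0.0875],[0,0,0],-0.15],[[0,0,-0.1375],[0,0,0],-0.5],[[0,0,-0.1875],[0,0,0],-1],[[0.0188,-0.025,-0.225],[0,0,0.0637],-1],[[0.0375,-0.0688,-0.25],[0,0,0.1401],-1],[[0.05,-0.1125,-0.25],[0,0,0.2165],-1],[[0.0625,-0.1563,-0.25],[0,0,0.2928],-1],[[0.075,-0.2,-0.25],[0,0,0.3692],-1],[[0.0813,-0.25,-0.25],[0,0,0.4456],-1]]'

```text
time_s: 17.3
tool_pos: [0.4067, -0.1019, 0.2606]
orientation: [0.003, 0.292, 0.956, 0.001]
wrist_force: [0.7, 0.2, 0.1]
grip_width: 0.99
grip_force: 0.0
```

Run:
```python
from h import *
rel(.42,-.40,.26,92)
```

```text
at [ 0.4067 -0.1019  0.2606] yaw 146.0 q6 -1.41 t 17.3 w 0.99
 -> shift [-0.1776 -0.2398  0.0006] turn [0.006 0.003 0.943] dyaw -54.0
```

Converted, -0.24 m / 0.8 = -0.3, -0.215 m / 0.8 = -0.2688, 0.943 rad / 1.5708 = 0.6003.

Call:
jog_arm --moves '[[[-0.025,-0.0313,0],[0,0,0.0637],-1],[[-0.05,-0.0625,0],[0,0,0.1273],-1],[[-0.075,-0.1,0],[0,0,0.191],-1],[[-0.1,-0.1375,0],[0,0,0.2546],-1],[[-0.125,-0.1688,0],[0,0,0.3183],-1],[[-0.15,-0.2,0],[0,0,0.382],-1],[[-0.175,-0.2375,0],[0,0,0.4584],-1],[[-0.2,-0.2688,0],[0,0,0.5348],-1],[[-0.2225,-0.3,0],[0.0038,0.0019,0.6003],-1],[[-0.2225,-0.3,0],[0.0038,0.0019,0.6003],-1]]'

```text
time_s: 18.13
tool_pos: [0.4218, -0.4041, 0.2591]
orientation: [-0.0, 0.696, 0.718, -0.001]
wrist_force: [-1.0, -0.2, -0.4]
grip_width: 1.0
grip_force: 0.0
```

Run:
```python
from h import *
rel(.42,-.40,.26,92)
c=get_calibration("wrist");p,d=snapshot("wrist");np.savez("w8.npz",p=p,d=d,cal=c)
im=topview("wrist",p,.01,.34,.52,-.52,-.2,1600,c);cv2.imwrite("pics/w8t.png",im);print(im.shape)
```

```text
at [ 0.4218 -0.4041  0.2591] yaw 91.8 q6 -0.93 t 18.1333 w 1.0
 -> shift [ 0.0042 -0.0017 -0.0009] turn [-0.002  0.001 -0.004] dyaw 0.2
(288, 512, 3)
```

View pics/w8t.png

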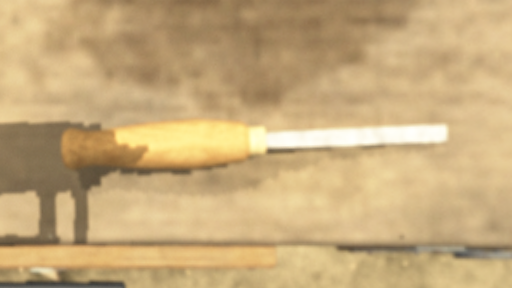

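C's butt is at (63,148) and tip at (448,133), giving 241 mm at 92.2°, with the grip point at (0.4306, −0.320). I'll descend and grip.

Converted, 0.237 m / 0.8 = 0.2963, 0.04 m / 0.8 = 0.05, -0.007 rad / 1.5708 = -0.0045.

Call:
jog_arm --moves '[[[0.0438,0.0063,0.025],[0,0,-0.0045],-1],[[0.0875,0.0125,0.05],[0,0,-0.0045],-1],[[0.105,0.0143,0.0938],[0,0,-0.0045],-1],[[0.105,0.0143,0.1375],[0,0,-0.0045],-1],[[0.105,0.0143,0.1813],[0,0,-0.0045],-1],[[0.105,0.0143,0.225],[0,0,-0.0045],-1],[[0.105,0.0143,0.2625],[0,0,-0.0045],-1],[[0.105,0.0143,0.2875],[0,0,-0.0045],-1],[[0.105,0.0143,0.2963],[0,0,-0.0045],-1],[[0.105,0.0143,0.2963],[0,0,-0.0045],-0.2]]'

```text
time_s: 19.02
tool_pos: [0.4293, -0.3128, 0.0217]
orientation: [-0.003, 0.69, 0.724, -0.0]
wrist_force: [-0.7, -0.1, 0.8]
grip_width: 0.973
grip_force: 0.0
```

Call:
jog_arm --moves '[[[0,0,0],[0,0,0],1],[[0,0,0],[0,0,0],1],[[0,0,0],[0,0,0],1],[[0,0,0],[0,0,0],1],[[0,0,0],[0,0,0],1],[[0,0,0],[0,0,0],1],[[0,0,0],[0,0,0],1],[[0,0,0],[0,0,0],1],[[0,0,0],[0,0,0],1],[[0,0,0],[0,0,0],1]]'

```text
time_s: 19.85
tool_pos: [0.4303, -0.3149, 0.023]
orientation: [-0.001, 0.69, 0.723, -0.0]
wrist_force: [-0.3, 1.4, -0.1]
grip_width: 0.347
grip_force: 30.0
```

Gripped. I'll lift to about 0.34, move left without turning, then turn above the rack.

Converted, -0.315 m / 0.8 = -0.3938, -0.3 m / 0.8 = -0.375.

Call:
jog_arm --moves '[[[0,0,-0.0375],[0,0,0],1],[[0,0,-0.0875],[0,0,0],1],[[0,0,-0.1375],[0,0,0],1],[[0,0,-0.1875],[0,0,0],1],[[0,0,-0.2375],[0,0,0],1],[[0,0,-0.2875],[0,0,0],1],[[0.0125,0,-0.3375],[0,0,0],1],[[0.0375,0,-0.375],[0,0,0],1],[[0.075,0,-0.3938],[0,0,0],1],[[0.125,0,-0.3938],[0,0,0],1]]'

```text
time_s: 20.68
tool_pos: [0.4272, -0.2165, 0.3427]
orientation: [0.003, 0.691, 0.723, -0.0]
wrist_force: [0.7, 0.5, -0.7]
grip_width: 0.345
grip_force: 30.0
```

Run:
```python
from h import *
rel(*rackpt(.043,-.062,.33),186.43)
```

```text
at [ 0.4272 -0.2165  0.3427] yaw 92.5 q6 -0.68 t 20.6833 w 0.345
 -> shift [0.1969 0.0527 0.012 ] turn [-1.000e-03  7.000e-03 -1.639e+00] dyaw 93.9
```

Converted, 0.197 m / 0.8 = 0.2463, 0.19 m / 0.8 = 0.2375, -0.68 rad / 1.5708 = -0.4329.

Call:
jog_arm --moves '[[[0.0438,0.0063,0],[0,0,0],1],[[0.0875,0.0125,0],[0,0,-0.0637],1],[[0.1313,0.0188,0],[0,0,-0.1273],1],[[0.175,0.025,0],[0,0,-0.2037],1],[[0.2125,0.0375,0],[0,0,-0.2801],1],[[0.2375,0.05,0],[0,0,-0.3565],1],[[0.2463,0.0663,0],[0,0,-0.4329],1],[[0.2463,0.0663,0],[0,0,-0.5093],1],[[0.2463,0.0663,0],[0,0,-0.5857],1],[[0.2463,0.0663,0],[0,0,-0.6621],1]]'

```text
time_s: 21.52
tool_pos: [0.4696, -0.0153, 0.3374]
orientation: [-0.001, 0.236, 0.972, -0.0]
wrist_force: [-0.1, -0.4, -0.9]
grip_width: 0.346
grip_force: 30.0
```

Converted, 0.17 m / 0.8 = 0.2125, 0.15 m / 0.8 = 0.1875, -0.6 rad / 1.5708 = -0.382.

Call:
jog_arm --moves '[[[0,0,0],[0,0,-0.0764],1],[[0,0,0],[0,0,-0.1528],1],[[0,0,0.0125],[0,0,-0.2292],1],[[0,0,0.0375],[0,0,-0.3056],1],[[0,0,0.075],[0,0,-0.382],1],[[0,0,0.1125],[0,0,-0.382],1],[[0,0,0.15],[0,0,-0.382],1],[[0,0,0.1875],[0,0,-0.382],1],[[0,0,0.2125],[0,0,-0.382],1],[[0,0,0.2125],[0,0,-0.382],1]]'

```text
time_s: 22.35
tool_pos: [0.4656, -0.015, 0.1626]
orientation: [-0.006, -0.058, 0.998, 0.001]
wrist_force: [-2.0, 0.6, -1.5]
grip_width: 0.345
grip_force: 30.0
```

Run:
```python
from h import *
rel(*rackpt(.043,-.062,.0545),186.43)
```

```text
at [ 0.4656 -0.015   0.1626] yaw -173.3 q6 -1.89 t 22.35 w 0.345
 -> shift [-0.0064 -0.0036  0.108 ] turn [ 0.004 -0.011  0.004] dyaw -0.2
```

Converted, 0.075 m / 0.8 = 0.0938, -0.004 m / 0.8 = -0.005.

Call:
jog_arm --moves '[[[-0.005,-0.0038,0.025],[0,0,0],1],[[-0.005,-0.0038,0.05],[0,0,0],1],[[-0.005,-0.0038,0.075],[0,0,0],1],[[-0.005,-0.0038,0.0875],[0,0,0],1],[[-0.005,-0.0038,0.0938],[0,0,0],1],[[-0.005,-0.0038,0.0938],[0,0,0],1],[[-0.005,-0.0038,0.0938],[0,0,0],1],[[-0.005,-0.0038,0.0938],[0,0,0],1]]'

```text
time_s: 23.02
tool_pos: [0.4748, -0.0184, 0.0945]
orientation: [0.0, -0.058, 0.998, -0.0]
wrist_force: [-0.1, -0.9, -1.2]
grip_width: 0.348
grip_force: 30.0
```

Run:
```python
from h import *
rel(*rackpt(.043,-.062,.0545),186.43)
```

```text
at [ 0.4748 -0.0184  0.0945] yaw -173.3 q6 -1.89 t 23.0167 w 0.348
 -> shift [0.0035 0.0014 0.04  ] turn [-0.     0.001  0.004] dyaw -0.2
```

Converted, 0.04 m / 0.8 = 0.05, 0.0035 m / 0.8 = 0.0044, 0.004 rad / 1.5708 = 0.0025.

Call:
jog_arm --moves '[[[0.0044,0.0018,0.0125],[0,0,0.0025],1],[[0.0044,0.0018,0.025],[0,0,0.0025],1],[[0.0044,0.0018,0.035],[0,0,0.0025],1],[[0.0044,0.0018,0.0425],[0,0,0.0025],1],[[0.0044,0.0018,0.0475],[0,0,0.0025],1],[[0.0044,0.0018,0.05],[0,0,0.0025],1],[[0.0044,0.0018,0.05],[0,0,0.0025],1],[[0.0044,0.0018,0.05],[0,0,0.0025],1]]'

```text
time_s: 23.68
tool_pos: [0.4702, -0.0173, 0.053]
orientation: [-0.001, -0.056, 0.998, 0.0]
wrist_force: [-0.1, -0.3, -1.8]
grip_width: 0.347
grip_force: 30.0
```

Call:
jog_arm --moves '[[[0,0,0],[0,0,0],-0.15],[[0,0,0],[0,0,0],-0.15],[[0,0,0],[0,0,0],-0.15],[[0,0,0],[0,0,0],-0.15],[[0,0,0],[0,0,0],-0.15],[[0,0,0],[0,0,0],-0.15],[[0,0,0],[0,0,0],-0.15]]'

```text
time_s: 24.27
tool_pos: [0.4701, -0.0173, 0.0531]
orientation: [-0.001, -0.056, 0.998, 0.0]
wrist_force: [0.3, -0.3, -0.7]
grip_width: 0.571
grip_force: 0.0
```

Call:
jog_arm --moves '[[[0,0,-0.025],[0,0,0],-0.15],[[0,0,-0.0625],[0,0,0],-0.15],[[0,0,-0.1125],[0,0,0],-0.15],[[0,0,-0.1625],[0,0,0],-0.15],[[0,0,-0.2125],[0,0,0],-0.15],[[0,0,-0.2625],[0,0,0],-0.15],[[0,0,-0.3125],[0,0,0],-0.15],[[0,0,-0.3375],[0,0,0],-0.15],[[0,0,-0.3375],[0,0,0],-0.15],[[0,0,-0.3375],[0,0,0],-0.15]]'

```text
time_s: 25.1
tool_pos: [0.4711, -0.0174, 0.3245]
orientation: [0.001, -0.056, 0.998, -0.0]
wrist_force: [0.6, 0.8, -0.8]
grip_width: 0.575
grip_force: 0.0
```

All three are placed. I'll verify with one composite picture, wrist top view plus scene crop.

Run:
```python
from h import *
c=get_calibration("wrist");p,d=snapshot("wrist")
im=topview("wrist",p,.045,.35,.65,-.13,.25,1150,c)
s,_=snapshot("scene");s=cv2.resize(s[150:260,200:345],(437,331),interpolation=cv2.INTER_CUBIC)
print(im.shape)
o=np.zeros((345,437+im.shape[1],3),np.uint8);o[:im.shape[0],:im.shape[1]]=im;o[:331,im.shape[1]:]=s
o=cv2.resize(o,(800,int(345*800/o.shape[1])));cv2.imwrite("pics/fin.png",o)
# heights along each notch axis from depth: handle top at front comb, blade at rear comb
vv,uu=np.mgrid[0:420,0:560];P=cloud("wrist",d,np.c_[uu.ravel(),vv.ravel()],c);ok=d.ravel()>0
a=np.radians(6.43);q=P-[.4215,.0393,0];X=q[:,0]*np.cos(a)+q[:,1]*np.sin(a);Y=-q[:,0]*np.sin(a)+q[:,1]*np.cos(a)
for y in (-.124,-.062,0,.062,.124):
    m=ok&(abs(Y-y)<.03)&(P[:,2]>.053)&(P[:,2]<.08)&(X<.06)
    hh=[]
    for x in (-.03,-.015,0,.015,.03,.05,.14,.15):
        k=ok&(abs(X-x)<.006)&(abs(Y-y)<.008)&(P[:,2]<.15);hh.append(round(1000*np.median(P[k,2]))if k.sum()>3 else None)
    print(y,"handle y",np.median(Y[m]).round(4) if m.any() else None,"butt x",X[m].min().round(3) if m.any() else None,"top z",hh)
```

```text
(345, 437, 3)
-0.124 handle y -0.1223 butt x -0.028 top z [1, 59, 60, 60, 59, 58, 27, 34]
-0.062 handle y -0.0623 butt x -0.029 top z [2, 56, 57, 58, 59, 60, 38, 38]
0 handle y 0.0024 butt x -0.042 top z [56, 55, 58, 59, 60, 58, 38, 38]
0.062 handle y 0.0572 butt x -0.048 top z [56, 57, 59, 60, 60, 58, 38, 38]
0.124 handle y 0.1217 butt x -0.037 top z [55, 59, 60, 60, 58, 57, 37, 37]
```

View pics/fin.png

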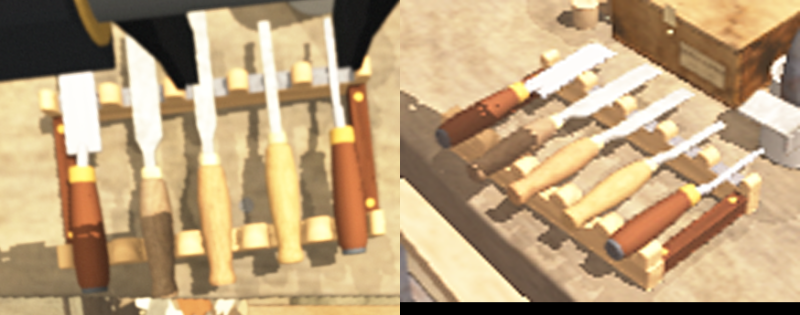

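The picture shows all five tools seated level: handle tops at about 60 mm and blades at 38 mm. The order is wide, gouge, chisel_1, chisel_2, narrow. The gripper is clear, so I'm handing in.

```bash
python3 -c "
from rig import r
print(r.finish_job())"
```

```text
the job is handed in; nothing more can be done
None
```

I racked chisel_2, chisel_1 and the gouge in order between the narrow and wide end chisels, checked in the camera images that all three lie level in their notches, and handed the job in at about 25 s.

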